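Stand the stacking sleeve and drop the three wood rings into it

ROBOT

A 6-joint arm with a two-finger parallel gripper is mounted at the origin on the work surface. World frame = base frame: x ahead of the robot, y to its left, z up, the work surface at z = 0. Lengths are in m, angles in rad, forces in N, time in s.
With the tool pointing down it reaches from about 0.225 to 0.875 m from the base axis. Payload 3.4 kg.
Tool frame: the origin (TCP) lies at the very end of the fingers, on their centre line; the grasp point (between the pads) lies 19 mm behind it; z points along the fingers, y is the line along which they close (so a half turn about z gives the same grasp; the last joint's range is limited). The gripper opens to 85 mm and grips with 20 to 120 N. Pads are 22 mm wide; open, the fingers measure 114 mm over their backs; the gripper's body (76 mm by 85 mm) begins 54 mm behind the grasp point. The pads swing forward as they close: fully open they stand 13 mm farther back than shut.
Start: joints at [-1.453, 0.276, 1.505, -0, 1.361, -0.121], TCP at [0.136, -0.559, 0.231] pointing down, gripper open.
Joint ranges: [-2.89, 2.89], [-0.75, 2.08], [0.22, 2.7], [-1.18, 4.32], [0.11, 2.71], [-2.7, 2.7]. Speed limits (rad/s): [2.57, 2.57, 3.14, 3.14, 3.14, 3.14].

INTERFACE

Orientations are given as a unit quaternion [w, x, y, z].
In Python, from rig import readout, vision, manip gives the robot as it stands.
- The arm moves only by the shell command python3 -m handwheel 'ROWS' [FORCE]. ROWS is JSON, a list of rows, each a list of 3 entries, a list of its own where there are three numbers: the shift along the tool's x, y, z in mm, then the turn, a rotation vector about the tool's x, y, z in units of 6 degrees (1.0 is 6 degrees), then the closure, from -1 (fully open) to 1 (shut), so that 0 is half open. A call has 1 to 20 rows; each row shifts and turns the commanded pose from where the row before left it, along the tool's axes as they then stand; what a row does not reach is not made up. A row lasts 1/8 s, in which the tool goes at most 62.5 mm and 10.7 degrees, less where a joint would pass 70% of its speed; a pose out of reach is approached as far as the arm can. A call is refused whole if a number of a shift passes 62.5 or a number of a turn 1, either way. A call with a gripper value outside its range is refused whole. The fingers move at their own pace and stop on an object; FORCE is the grip in N (left out, the last holds). Time passes only in rows, so rows that do not move let the fingers close. It gives the time, the measured TCP pose, the force, the opening and the grip force at its end, in the units of the state.
- readout.get_state(): the state, without advancing time (a new reading comes with each control period).
- vision.get_image(name): name is "scene" or "top" or "wrist"; returns the picture (384x512x3 uint8, blue, green, red); there is no depth.
- vision.camera_params(name): a dict with "intrinsics" (3x3 intrinsics, pixels), "rvec" (rotation vector, rad) and "tvec" (3), from world to camera coordinates, as OpenCV has them; the wrist camera has in their place "hand_eye" (4x4, takes a point from camera to tool coordinates, whose origin is the TCP and whose axes are the flange's). Camera axes: x right, y down, z forward; pixel columns grow to the right and rows downward; lengths in m; the calibration is good to about 2 mm. A picture is of the moment at which its call begins: read the wrist's pose just before it. camera_params takes no time and is no camera call.
- manip.sign_off(): hands the job in; it is judged then, once.
The state is a dict: "clock": time; "qpos": joint angles; "qd": joint speeds; "effort": joint torques, N m; "position": TCP position; "ee_rot": TCP orientation; "contact_force": force on the tool from outside, world axes, zero at the start; "moment": the same for the moment, N m; "width": finger opening in m; "gripper_force": force on a finger pad.
Only numpy, scipy, OpenCV 4.12 (cv2) and the standard library are available. Lean on these libraries where they do the work, as an engineer would, in place of code of your own. Each camera call takes 0.05 s, during which the arm holds its last target. There are 200 camera calls.

TASK

Take the clear sleeve from its angled holder and stand it upright in the steel stand, its brass taper fully home in the socket. Then drop the three wooden rings off the sloping rack into the sleeve, one by one, so that they lie flat as one column: dark walnut at the bottom, pale maple in the middle, red padauk on top. Leave the other things on the bench where they are.

Things in the scene. Friction and masses are not known exactly. Their poses are not given: they have to be found in the camera images.
- sleeve: Clear plastic tube, 55 mm outside, 46 mm inside, on a solid brass tapered foot; 82 mm long, 0.2 kg. Origin: centre of the foot's small end; z along the axis to the open mouth. Foot 34 mm wide at z = 0, 52 mm at z = 25 mm; brass flange 55 mm wide to z = 28 mm, whose top is the inner floor. Starts leaning in the holder, mouth up.
- mouth (a point): Centre of the sleeve's open mouth (sleeve z = 82 mm), axes as the sleeve's. The bore is 54 mm deep below it; over the top 4 mm it flares from 46 to 50 mm inside, 55 to 59 mm outside. The sleeve is smooth and slippery: hold it with 20 N or more.
- stand: Steel stand, fixed: 96 x 96 x 10 mm square base with a round cup whose tapered socket matches the sleeve's foot and opens straight up; rim 40 mm above the table, 50 mm inside, 62 mm outside diameter. Origin on the table under the socket's axis, z up.
- seat (a point): On the stand's axis, 19.5 mm above the table: where the sleeve's origin lies when its taper is fully home. The sleeve's mouth is then 101.5 mm above the table.
- holder: Fixed wooden angled holder, base 110 x 100 mm, under 75 mm high, holding the sleeve's foot in a pocket (sleeve z = 0 to 21 mm) that leans 30 degrees towards the holder's own -x. The sleeve is drawn out along its own axis. Origin: centre of the underside, z up.
- rack: Fixed ring rack: plywood board 235 mm wide (along y), 85 mm up the slope, tilted 30 degrees from level to face the rack's own -x. Origin on the table under its centre. Bosses 26 mm wide, 12 mm high off the board at y = -75, 0, 75 mm, each with a 10 mm pin that reaches 8 mm into the ring's hole. Rings are drawn off square to the board, along their own z. Which ring is where varies.
- walnut: Dark brown wooden ring, 44 mm outside diameter, 16 mm hole, 16 mm thick, about 20 g. Origin at the centre of one face, the one against the boss at the start; z along the axis away from the board.
- walnut_mid (a point): The dark brown walnut ring. Origin at the middle of the ring (half thickness, on its axis); z is the ring's axis, pointing away from the rack's board while it is on the rack, so its two faces are 8 mm either way along z.
- maple: Pale cream wooden ring, 44 mm outside diameter, 16 mm hole, 16 mm thick, about 20 g. Origin at the centre of one face, the one against the boss at the start; z along the axis away from the board.
- maple_mid (a point): The pale cream maple ring. Origin at the middle of the ring (half thickness, on its axis); z is the ring's axis, pointing away from the rack's board while it is on the rack, so its two faces are 8 mm either way along z.
- padauk: Red wooden ring, 44 mm outside diameter, 16 mm hole, 16 mm thick, about 20 g. Origin at the centre of one face, the one against the boss at the start; z along the axis away from the board.
- padauk_mid (a point): The red padauk ring. Origin at the middle of the ring (half thickness, on its axis); z is the ring's axis, pointing away from the rack's board while it is on the rack, so its two faces are 8 mm either way along z.
- glue: Bystander, loose: upright white glue bottle with orange cap, 44 mm dia, 150 mm tall. Origin at the centre of its underside.
- centre: Bystander, loose: steel live centre standing on its flat end, 48 mm dia, 63 mm tall, pointed top. Origin at the centre of its underside.
- tin: Bystander, loose: low round jar or tin, pale, 64 mm dia, 55 mm tall. Origin at the centre of its underside.
- blank: Bystander, loose: square pale wood pen blank lying flat, 130 x 22 x 22 mm, long side along its x. Origin at the centre of its underside.
- sanding: Bystander, loose: cork sanding block, 90 x 50 x 30 mm. Origin at the centre of its underside.
- driver: Bystander, loose: screwdriver lying flat along its x axis, handle to -x, about 200 mm long.
- offcut: Bystander, loose: round wood offcut, 54 mm dia, 18 mm thick. Origin at the centre of its underside.
Not all that is in view belongs to the job. There is more than one size of the padauk; the one meant has the size given above.

How it is judged:
On the way, in this order (a step that is already met when the one before it is completed fails the run):
1. the sleeve stands released with its taper seated in the stand's socket (horizontal distance between sleeve and seat below 0.004 m and z of sleeve in the frame of seat between -0.004 and 0.004 m and angle between sleeve's own z axis and vertical below 0.08 rad and contact force between the fingers and sleeve below 0.3 N), for 0.2 s.
2. the walnut ring lies flat on the floor of the sleeve, the sleeve still seated (z of walnut_mid in the frame of mouth between -0.05 and -0.042 m and distance between walnut_mid and mouth below 0.051 m and angle between the z axis of walnut_mid and the z axis of mouth, either way round below 0.12 rad and horizontal distance between sleeve and seat below 0.004 m and z of sleeve in the frame of seat between -0.004 and 0.004 m and angle between sleeve's own z axis and vertical below 0.08 rad and contact force between the fingers and walnut below 0.3 N), for 0.2 s.
3. the maple ring lies flat on the walnut ring, the sleeve still seated (z of maple_mid in the frame of mouth between -0.034 and -0.026 m and distance between maple_mid and mouth below 0.035 m and angle between the z axis of maple_mid and the z axis of mouth, either way round below 0.12 rad and horizontal distance between sleeve and seat below 0.004 m and z of sleeve in the frame of seat between -0.004 and 0.004 m and angle between sleeve's own z axis and vertical below 0.08 rad and contact force between the fingers and maple below 0.3 N), for 0.2 s.
4. the padauk ring lies flat on the maple ring, the sleeve still seated (z of padauk_mid in the frame of mouth between -0.018 and -0.01 m and distance between padauk_mid and mouth below 0.019 m and angle between the z axis of padauk_mid and the z axis of mouth, either way round below 0.12 rad and horizontal distance between sleeve and seat below 0.004 m and z of sleeve in the frame of seat between -0.004 and 0.004 m and angle between sleeve's own z axis and vertical below 0.08 rad and contact force between the fingers and padauk below 0.3 N), for 0.2 s.
At the end, for the whole second after the job is handed in: The sleeve is seated in the stand (within 4 mm of the seat sideways and in height, within 0.08 rad of upright); walnut, maple and padauk lie in it in that order from the floor up, each within 4 mm of its height in the column and within 0.12 rad of square to the bore; all at rest (horizontal distance between sleeve and seat below 0.004 m and z of sleeve in the frame of seat between -0.004 and 0.004 m and angle between sleeve's own z axis and vertical below 0.08 rad and z of walnut_mid in the frame of mouth between -0.05 and -0.042 m and distance between walnut_mid and mouth below 0.051 m and angle between the z axis of each of walnut_mid, maple_mid, padauk_mid and the z axis of mouth, either way round below 0.12 rad and z of maple_mid in the frame of mouth between -0.034 and -0.026 m and distance between maple_mid and mouth below 0.035 m and z of padauk_mid in the frame of mouth between -0.018 and -0.01 m and distance between padauk_mid and mouth below 0.019 m and linear speed of each of sleeve, walnut, maple, padauk below 0.02 m/s); the robot touches nothing.
It fails at once if a bystander is moved by more than 40 mm or knocked over (distance of any of glue, centre, tin, blank, sanding, driver, offcut from where it was at the start of the episode above 0.04 m or angle between any of glue, centre, tin's own z axis and vertical above 0.5 rad).
It also fails if it takes over 72 s, if anything falls off the work surface, if the arm or the gripper's body presses on something with over 40 N, if the wrist force passes 120 N, or if a joint passes its speed limit or range.

## Working session

There is one attempt and no reset: what is moved stays moved. The work goes in short steps, Python scripts to look and compute and a shell command to move; the robot and the scene stay as the last step left them, time stands still between calls to the robot, and variables do not carry over. Pictures are saved under pics/ and viewed, at most 10 in all, crops included, and the job is handed in when it is done.

```bash
ls; mkdir -p pics
cat > h.py <<'E'
import numpy as np,cv2
from scipy.spatial.transform import Rotation as R
from rig import readout,vision,manip
E
python3 - <<'E'
from h import *
s=readout.get_state();print(s)
for n in("scene","top"):
    cv2.imwrite(f"pics/{n}0.png",vision.get_image(n));p=vision.camera_params(n)
    print(n,np.round(p["intrinsics"],1).tolist(),p["rvec"],p["tvec"], (-R.from_rotvec(np.ravel(p["rvec"])).inv().apply(np.ravel(p["tvec"]))))
print(vision.camera_params("wrist"))
E
```

```text
pics
{'clock': 0.0, 'qpos': array([-1.45296975e+00,  2.76586313e-01,  1.50614511e+00, -1.94584754e-06,
        1.36069851e+00, -1.21007824e-01]), 'qd': array([ 0.00031386,  0.00077292, -0.00053852,  0.00075027,  0.00023507,
       -0.00109167]), 'effort': array([ 1.26322135e-03, -4.16766822e+01, -2.45801550e+01, -5.67819984e-05,
        1.11812650e-02,  4.44069315e-06]), 'position': array([ 0.13595425, -0.55814541,  0.23043989]), 'ee_rot': array([-9.18640712e-04,  9.92877792e-01,  1.19133731e-01,  5.09868397e-07]), 'contact_force': array([ 0.54013752, -0.84959755,  0.7203537 ]), 'moment': array([-0.0432768 , -0.02181618, -0.02389816]), 'gripper_force': 0.0, 'width': 0.0855309033147806}
scene [[485.5, 0.0, 263.3], [0.0, 485.5, 191.1], [0.0, 0.0, 1.0]] [ 2.15659999  1.4944978  -0.44700827] [-0.14902925 -0.38268128  1.65526311] [ 1.2054959  -0.29701284  1.16923635]
top [[408.9, 0.0, 253.8], [0.0, 408.9, 197.0], [0.0, 0.0, 1.0]] [ 2.15353777 -2.19052346  0.03746603] [-0.01941016  0.55532587  1.17491446] [ 0.47543698 -0.06624574  1.20779086]
{'intrinsics': array([[265.19432763,   0.        , 254.84793292],
       [  0.        , 265.19432763, 192.18599834],
       [  0.        ,   0.        ,   1.        ]]), 'hand_eye': array([[ 3.31583835e-04, -9.51951682e-01, -3.06248076e-01,
         7.84750542e-02],
       [ 9.99999377e-01, -1.07953192e-05,  1.11628538e-03,
         4.54396817e-04],
       [-1.06595579e-03, -3.06248256e-01,  9.51951086e-01,
        -1.42315080e-01],
       [ 0.00000000e+00,  0.00000000e+00,  0.00000000e+00,
         1.00000000e+00]])}
```

View pics/scene0.png

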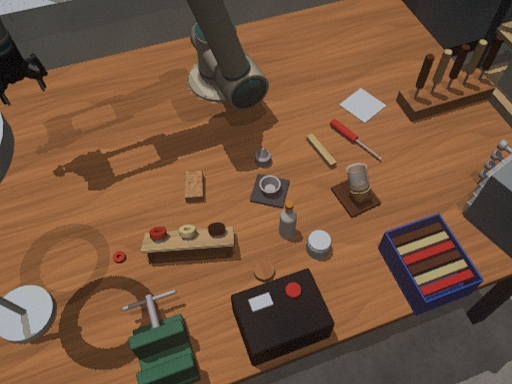

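View pics/top0.png

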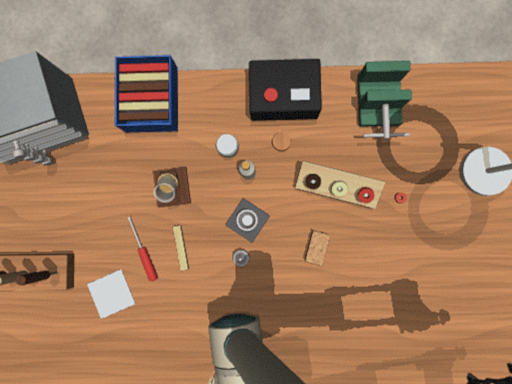

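Scene picture: the sleeve stands in the brown holder at (358,183), the stand at (270,188) and the rack at (188,240), with padauk, maple and walnut at (157,233), (187,231) and (216,229).

Top picture: holder (171,187), stand (248,220), rings walnut (313,181), maple (340,188), padauk (366,195). 

Possible mix-ups:
- Padauk: red ring on the rack at top (366,195), or the small red ring on the table at (400,198). I choose the one on the rack, since its size fits.
- Walnut: rack (313,181), or the sticks in the box at (145,90).
- Maple: rack (340,188), or the offcut at (281,141).
- Sleeve: holder (171,187), or the tin at (227,145).

Next is one mosaic of close crops.

Run:
```python
from h import *
t=cv2.imread("pics/top0.png");s=cv2.imread("pics/scene0.png")
def c(im,u,v,w,h,W,H): return cv2.resize(im[v:v+h,u:u+w],(W,H),interpolation=cv2.INTER_CUBIC)
a=np.hstack([c(t,140,155,60,60,300,300),c(t,222,194,50,50,250,250+50) ,c(s,326,150,62,75,250,300)])
b=np.hstack([c(t,290,150,125,75,400,300)[:,:],c(s,105,205,140,75,400,300)])
cv2.imwrite("pics/mos.png",np.vstack([a,b]))
```

```text
(no output)
```

View pics/mos.png

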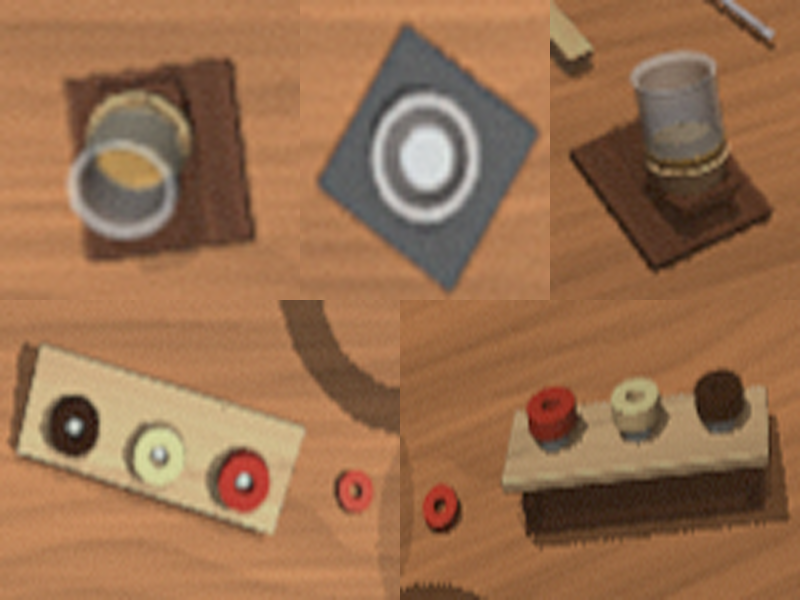

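The crops show the sleeve leaning towards the robot in its holder, with its mouth at about top (164,193) and scene (357,169). The rack's padauk is the large ring; the small red one lies on the table. Next I triangulate.

```bash
cat >> h.py <<'E'
def ray(n,uv):
    p=vision.camera_params(n);K=np.array(p["intrinsics"]);Rt=R.from_rotvec(np.ravel(p["rvec"])).inv();o=-Rt.apply(np.ravel(p["tvec"]))
    d=Rt.apply(np.linalg.inv(K)@[uv[0],uv[1],1]);return o,d/np.linalg.norm(d)
def onz(r,z): return r[0]+r[1]*(z-r[0][2])/r[1][2]
def tri(*rs):
    A=sum(np.eye(3)-np.outer(d,d) for o,d in rs);b=sum((np.eye(3)-np.outer(d,d))@o for o,d in rs)
    X=np.linalg.solve(A,b);return X,max(np.linalg.norm(np.cross(X-o,d)) for o,d in rs)*1e3
def wray(uv,s):
    p=vision.camera_params("wrist");H=np.array(p["hand_eye"]);q=s["ee_rot"];Rt=R.from_quat([q[1],q[2],q[3],q[0]])
    d=Rt.apply(H[:3,:3]@np.linalg.inv(np.array(p["intrinsics"]))@[uv[0],uv[1],1]);return np.array(s["position"])+Rt.apply(H[:3,3]),d/np.linalg.norm(d)
E
python3 - <<'E'
from h import *
np.set_printoptions(precision=4,suppress=True)
T=lambda x,y:ray("top",(140+x/5-.4,155+y/5-.4)); S=lambda x,y:ray("scene",(326+(x-550)/4.03-.4,150+y/4-.4))
print("mouth",tri(T(122,188),S(675,77)))
c=[(66,80),(232,60),(254,240),(88,260)]
P=np.array([onz(T(*q),.01) for q in c]);print("holder",P.mean(0),P)
St=lambda x,y:ray("top",(222+(x-300)/5-.4,194+y/6-.4))
c=[(405,22),(540,132),(449,292),(317,183)];P=np.array([onz(St(*q),.01) for q in c]);print("stand",P.mean(0),np.linalg.norm(np.roll(P,1,0)-P,axis=1));print("cup rim",onz(St(426,157),.04))
Rt=lambda x,y:ray("top",(290+x/3.2-.4,150+(y-300)/4-.4));Rs=lambda x,y:ray("scene",(105+(x-400)/400*140-.4,205+(y-300)/4-.4))
B=[tri(Rt(40,345),Rs(767,388)),tri(Rt(305,430),Rs(503,490)) ,tri(Rt(18,455),Rs(767,388))]
for k,(a,b) in dict(w=((74,424),(720,385)),m=((157,455),(636,392)),p=((242,481),(552,400))).items():
    print(k,tri(Rt(*a),Rs(*b)))
for q in [(40,345),(305,430),(272,533),(18,455)]: print("rackcorner z.05",onz(Rt(*q),.05))
# hsv masks
t=cv2.imread("pics/top0.png")
E
```

```text
mouth (array([0.5672, 0.2148, 0.1044]), np.float64(1.5076107788205304))
holder [0.5909 0.2146 0.01  ] [[0.6396 0.2707 0.01  ]
 [0.6496 0.1713 0.01  ]
 [0.5423 0.1588 0.01  ]
 [0.5322 0.2575 0.01  ]]
stand [ 0.4891 -0.0079  0.01  ] [0.0941 0.0958 0.0942 0.0938]
cup rim [ 0.4887 -0.0084  0.04  ]
w (array([ 0.5929, -0.1923,  0.0864]), np.float64(1.0984212569315064))
m (array([ 0.5703, -0.2634,  0.084 ]), np.float64(0.5407910048604999))
p (array([ 0.5509, -0.3347,  0.0859]), np.float64(0.30680178266040076))
rackcorner z.05 [ 0.6534 -0.1689  0.05  ]
rackcorner z.05 [ 0.5882 -0.3998  0.05  ]
rackcorner z.05 [ 0.5162 -0.3685  0.05  ]
rackcorner z.05 [ 0.5753 -0.1476  0.05  ]
```

```bash
cat >> h.py <<'E'
from scipy.linalg import expm,logm
def pose(s): 
    q=s["ee_rot"];M=np.eye(4);M[:3,:3]=R.from_quat([q[1],q[2],q[3],q[0]]).as_matrix();M[:3,3]=s["position"];return M
def mk(p,z,y):
    z=np.array(z,float);z/=np.linalg.norm(z);y=np.array(y,float);y-=z*(y@z);y/=np.linalg.norm(y)
    M=np.eye(4);M[:3,:3]=np.c_[np.cross(y,z),y,z];M[:3,3]=p;return M
def row(A,B,n):
    L=np.real(logm(np.linalg.inv(A)@B))/n;E=expm(L);rv=R.from_matrix(E[:3,:3]).as_rotvec()/np.radians(6)
    print(n,"rows of",np.round(E[:3,3]*1e3,1).tolist(),np.round(rv,3).tolist(),"mid",np.round((A@expm(L*n/2))[:3,3],3))
AX=np.array([-.4964,-.0598,.866]);MOUTH=np.array([.5672,.2148,.1044]);SEAT=np.array([.4889,-.008,.0195])
E
python3 - <<'E'
from h import *
A=pose(readout.get_state());B=mk(MOUTH+.07*AX,-AX,[.12,-.9928,0]);up=A.copy();up[2,3]+=.08
for n in(16,18): row(up,B,n)
print(A@np.array([0,0,-.08,1]))
t=cv2.imread("pics/top0.png")
for z in(0,.15):print("glue",onz(ray("top",(246,169)),z))
print(tri(ray("top",(245,163)),ray("scene",(290,206))))
E
```

```text
16 rows of [30.3, -42.8, 16.9] [-0.02, 0.312, 0.069] mid [ 0.314 -0.17   0.203]
18 rows of [26.9, -38.1, 15.1] [-0.017, 0.277, 0.061] mid [ 0.314 -0.17   0.203]
[ 0.1359742  -0.55835448  0.31052325  1.        ]
glue [ 0.64012134 -0.00628759  0.        ]
glue [ 0.61966858 -0.01373402  0.15      ]
(array([ 0.63641832, -0.01039072,  0.14545849]), np.float64(0.7632227954817339))
```

```bash
python3 -m handwheel '[[[0,0,-40],[0,0,0],-1],[[0,0,-40],[0,0,0],-1],[[30.3,-42.8,16.9],[-0.02,0.312,0.069],-1],[[30.3,-42.8,16.9],[-0.02,0.312,0.069],-1],[[30.3,-42.8,16.9],[-0.02,0.312,0.069],-1],[[30.3,-42.8,16.9],[-0.02,0.312,0.069],-1],[[30.3,-42.8,16.9],[-0.02,0.312,0.069],-1],[[30.3,-42.8,16.9],[-0.02,0.312,0.069],-1],[[30.3,-42.8,16.9],[-0.02,0.312,0.069],-1],[[30.3,-42.8,16.9],[-0.02,0.312,0.069],-1],[[30.3,-42.8,16.9],[-0.02,0.312,0.069],-1],[[30.3,-42.8,16.9],[-0.02,0.312,0.069],-1],[[30.3,-42.8,16.9],[-0.02,0.312,0.069],-1],[[30.3,-42.8,16.9],[-0.02,0.312,0.069],-1],[[30.3,-42.8,16.9],[-0.02,0.312,0.069],-1],[[30.3,-42.8,16.9],[-0.02,0.312,0.069],-1],[[30.3,-42.8,16.9],[-0.02,0.312,0.069],-1],[[30.3,-42.8,16.9],[-0.02,0.312,0.069],-1],[[0,0,0],[0,0,0],-1],[[0,0,0],[0,0,0],-1]]' 30
python3 - <<'E'
from h import *
s=readout.get_state();im=vision.get_image("wrist");cv2.imwrite("pics/w1.png",im);A=pose(s);print(A.round(4))
B=mk(MOUTH+.07*AX,-AX,[.12,-.9928,0]);row(A,B,1)
E
```

```text
clock: 2.6
position: [0.5312, 0.2089, 0.163]
ee_rot: [-0.014, 0.965, 0.059, 0.257]
contact_force: [-0.4, -1.3, 0.0]
width: 0.0856
gripper_force: 0.0
[[ 0.861   0.1201  0.4942  0.5312]
 [ 0.1058 -0.9928  0.0569  0.2089]
 [ 0.4975  0.0032 -0.8675  0.163 ]
 [ 0.      0.      0.      1.    ]]
1 rows of [2.3, -1.6, -1.0] [0.025, 0.028, 0.016] mid [0.532 0.21  0.164]
```

View pics/w1.png

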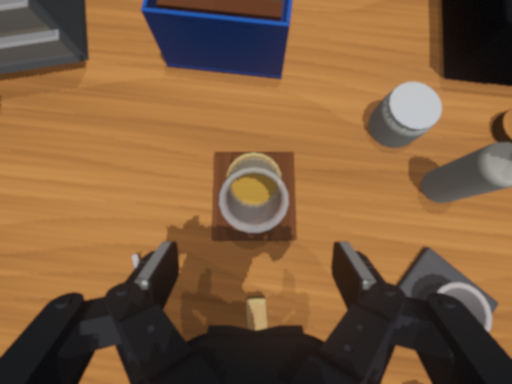

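The sleeve's mouth rim is centred at about (254,200), between the fingers, with the brass floor seen through it at (251,191). The holder is square to the view.

Run:
```python
from h import *
np.set_printoptions(precision=4,suppress=True)
s=readout.get_state();A=pose(s)
r=wray((254,200.5),s);M3=tri(r,ray("top",(164,192.2)),ray("scene",(356.6,168.8)));print(M3)
zc=np.array(vision.camera_params("wrist")["hand_eye"])[:3,2]@A[:3,:3].T
print("depth",(M3[0]-r[0])@(A[:3,:3]@np.array(vision.camera_params("wrist")["hand_eye"])[:3,2]))
Ai=np.linalg.inv(A);print("mouth in tool mm",(Ai@np.r_[M3[0],1])[:3]*1e3)
# check mouth from wrist with depth .223
# floor: sleeve z=28 -> predicted pixel if axis right
def pix(X):
    H=np.array(vision.camera_params("wrist")["hand_eye"]);c=np.linalg.inv(A@H)@np.r_[X,1];u=np.array(vision.camera_params("wrist")["intrinsics"])@c[:3];return u[:2]/u[2]
for z in(.054,.057): print("pred floor/flange",pix(M3[0]-z*AX))
c=[(214,153),(295,153),(297,240),(212,240)]
P=np.array([onz(wray(q,s),.012) for q in c]);print(P,P.mean(0)); d=P[0]-P[3]+P[1]-P[2];print("yaw",np.arctan2(d[1],d[0]))
```

```text
(array([0.5677, 0.2136, 0.1064]), np.float64(2.031076099367462))
depth 0.22289375433307493
mouth in tool mm [ 3.5564 -1.1309 67.6734]
pred floor/flange [252.9126 182.7953]
pred floor/flange [252.922  182.0067]
[[0.6385 0.2712 0.012 ]
 [0.6507 0.1708 0.012 ]
 [0.5443 0.1591 0.012 ]
 [0.5324 0.2574 0.012 ]] [0.5915 0.2146 0.012 ]
yaw 0.11978802940782148
```

```bash
python3 -m handwheel '[[[3.5,-1.2,0],[0,0,0],-1],[[0,0,39],[0.02,0.03,0.01],-1],[[0,0,39],[0,0,0],-1],[[0,0,38.5],[0,0,0],-1],[[0,0,0],[0,0,0],-1],[[0,0,0],[0,0,0],1],[[0,0,0],[0,0,0],1],[[0,0,0],[0,0,0],1],[[0,0,0],[0,0,0],1],[[0,0,0],[0,0,0],1]]' 35
```

```text
clock: 3.9
position: [0.5935, 0.2175, 0.067]
ee_rot: [-0.016, 0.963, 0.058, 0.261]
contact_force: [-3.8, -3.0, 7.7]
width: 0.0554
gripper_force: 36.7
```

```bash
python3 -m handwheel '[[[0,0,-8],[0,0,0],1],[[0,0,-12],[0,0,0],1],[[0,0,-15],[0,0,0],1],[[0,0,-20],[0,0,0],1],[[0,0,-30],[0,0,0],1],[[0,0,0],[0,0,0],1]]' 35
python3 - <<'E'
from h import *
s=readout.get_state();im=vision.get_image("wrist");cv2.imwrite("pics/w2.png",im);A=pose(s);print(A.round(4))
B=mk(SEAT+[0,0,.033+.075],[0,0,-1],[.12,-.9928,0]);row(A,B,8);row(A,B,10)
E
```

```text
clock: 4.65
position: [0.551, 0.213, 0.1412]
ee_rot: [-0.016, 0.963, 0.058, 0.262]
contact_force: [-0.3, -0.7, -1.9]
width: 0.0556
gripper_force: 37.5
[[ 0.856   0.1201  0.5028  0.551 ]
 [ 0.103  -0.9928  0.0617  0.213 ]
 [ 0.5066 -0.0011 -0.8622  0.1412]
 [ 0.      0.      0.      1.    ]]
8 rows of [-11.2, 26.5, -1.6] [-0.001, -0.634, -0.0] mid [0.521 0.103 0.128]
10 rows of [-8.9, 21.2, -1.3] [-0.001, -0.507, -0.0] mid [0.521 0.103 0.128]
```

View pics/w2.png

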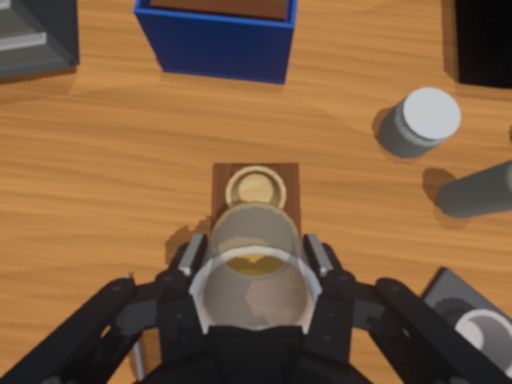

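The sleeve is out of the pocket and square between the fingers; the empty pocket shows at (256,188).

```bash
python3 -m handwheel '[[[-8.6,21.2,-1.3],[0,-0.507,0],1],[[-8.6,21.2,-1.3],[0,-0.507,0],1],[[-8.6,21.2,-1.3],[0,-0.507,0],1],[[-8.6,21.2,-1.3],[0,-0.507,0],1],[[-8.6,21.2,-1.3],[0,-0.507,0],1],[[-8.6,21.2,-1.3],[0,-0.507,0],1],[[-8.6,21.2,-1.3],[0,-0.507,0],1],[[-8.6,21.2,-1.3],[0,-0.507,0],1],[[-8.6,21.2,-1.3],[0,-0.507,0],1],[[-8.6,21.2,-1.3],[0,-0.507,0],1],[[0,0,0],[0,0,0],1],[[0,0,0],[0,0,0],1]]' 35
python3 - <<'E'
from h import *
s=readout.get_state();A=pose(s);print(A.round(4))
B=mk(SEAT+[.0029,.0003,.035+.075],[0,0,-1],[.12,-.9928,0]);row(A,B,1)
im=[vision.get_image(n) for n in("wrist","scene","top")]
c=lambda i,u,v,w,h:cv2.resize(i[v:v+h,u:u+w],(400,400),interpolation=cv2.INTER_CUBIC)
cv2.imwrite("pics/m2.png",np.hstack([c(im[0],126,128,256,256),c(im[1],225,130,90,90)]))
E
```

```text
clock: 6.2
position: [0.4916, -0.0078, 0.1259]
ee_rot: [-0.0, 0.998, 0.06, -0.002]
contact_force: [-0.7, -0.6, -1.6]
width: 0.0551
gripper_force: 37.7
[[ 9.929e-01  1.192e-01 -4.800e-03  4.916e-01]
 [ 1.192e-01 -9.929e-01  1.000e-04 -7.800e-03]
 [-4.800e-03 -7.000e-04 -1.000e+00  1.259e-01]
 [ 0.000e+00  0.000e+00  0.000e+00  1.000e+00]]
1 rows of [0.2, -0.1, -3.6] [-0.006, 0.046, -0.008] mid [ 0.492 -0.008  0.128]
```

View pics/m2.png

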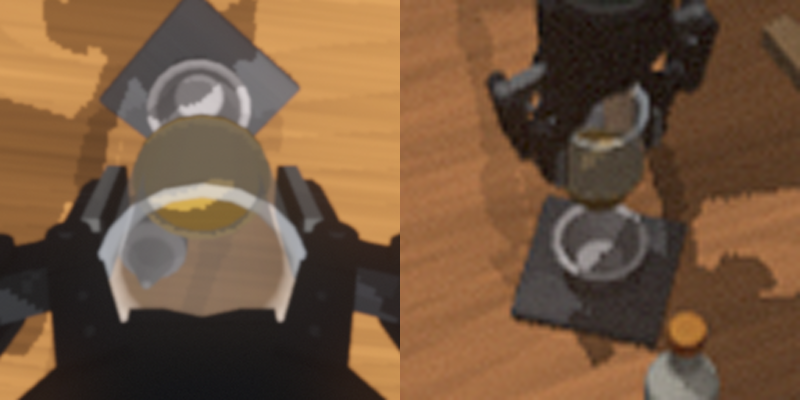

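The sleeve hangs upright over the cup. In the wrist crop the cup's rim is centred at about (200,103), which is full-image (254,194).

```bash
python3 - <<'E'
from h import *
s=readout.get_state()
print(onz(wray((253.5,193.5),s),.04))
E
python3 -m handwheel '[[[0,0,15],[0,0.045,0],1],[[0,0,15],[0,0,0],1],[[0,0,14],[0,0,0],1],[[0,0,10],[0,0,0],1],[[0,0,0],[0,0,0],1]]' 35
```

```text
[ 0.49460827 -0.006554    0.04      ]
clock: 6.98
position: [0.4911, -0.008, 0.072]
ee_rot: [-0.0, 0.998, 0.06, -0.001]
contact_force: [-0.1, 0.2, -1.7]
width: 0.0553
gripper_force: 37.7
```

```bash
python3 - <<'E'
from h import *
print(onz(ray("scene",(270,184.2)),.04),onz(ray("top",(247,219.7)),.04))
E
python3 -m handwheel '[[[0,0,5],[0,0,0],1],[[0,0,5],[0,0,0],1],[[0,0,0],[0,0,0],1]]' 35
python3 -m handwheel '[[[0,0,3],[0,0,0],1],[[0,0,0],[0,0,0],1]]' 35
python3 -m handwheel '[[[0,0,2],[0,0,0],1],[[0,0,0],[0,0,0],1]]' 35
```

```text
[ 0.49148804 -0.00536421  0.04      ] [ 0.48891713 -0.00899107  0.04      ]
clock: 7.35
position: [0.4914, -0.0082, 0.0625]
ee_rot: [0.0, 0.998, 0.06, -0.0]
contact_force: [-0.4, 0.3, -2.4]
width: 0.0551
gripper_force: 37.7
clock: 7.6
position: [0.4916, -0.0082, 0.0596]
ee_rot: [0.0, 0.998, 0.06, 0.0]
contact_force: [0.6, -1.0, -1.2]
width: 0.0553
gripper_force: 37.7
clock: 7.85
position: [0.4917, -0.0081, 0.0577]
ee_rot: [-0.0, 0.998, 0.06, 0.0]
contact_force: [0.8, 0.6, -1.9]
width: 0.055
gripper_force: 37.7
```

```bash
python3 -m handwheel '[[[0,0,1.5],[0,0,0],1],[[0,0,0],[0,0,0],1]]' 35|grep -E "pos|cont"
python3 -m handwheel '[[[0,0,1.5],[0,0,0],1],[[0,0,0],[0,0,0],1]]' 35|grep -E "pos|cont"
python3 -m handwheel '[[[0,0,1.5],[0,0,0],1],[[0,0,0],[0,0,0],1]]' 35|grep -E "pos|cont"
```

```text
position: [0.492, -0.0078, 0.0563]
contact_force: [1.3, 2.3, -1.0]
position: [0.492, -0.0074, 0.055]
contact_force: [1.3, 4.6, 1.7]
position: [0.492, -0.0069, 0.0536]
contact_force: [1.7, 6.3, 3.4]
```

```bash
python3 -m handwheel '[[[0.5,-2,0],[0,0,0],1],[[0,0,0],[0,0,0],1]]' 35|grep -E "pos|cont"
python3 -m handwheel '[[[0,0,1.5],[0,0,0],1],[[0,0,0],[0,0,0],1]]' 35|grep -E "pos|cont"
python3 -m handwheel '[[[0,0,1.5],[0,0,0],1],[[0,0,0],[0,0,0],1]]' 35|grep -E "pos|cont"
```

```text
position: [0.4918, -0.0064, 0.0531]
contact_force: [0.8, 1.7, -0.4]
position: [0.4919, -0.006, 0.0518]
contact_force: [0.6, 2.5, 1.6]
position: [0.4921, -0.006, 0.0516]
contact_force: [-2.2, 2.7, 12.5]
```

```bash
python3 -m handwheel '[[[0,-0.5,0],[0,0,0],1],[[0,0,0],[0,0,0],-1],[[0,0,0],[0,0,0],-1],[[0,0,0],[0,0,0],-1],[[0,0,0],[0,0,0],-1],[[0,0,-20],[0,0,0],-1],[[0,0,-40],[0,0,0],-1],[[0,0,-40],[0,0,0],-1],[[0,0,-20],[0,0,0],-1],[[0,0,0],[0,0,0],-1],[[0,0,0],[0,0,0],-1]]' 35
python3 - <<'E'
from h import *
s=readout.get_state()
im=[vision.get_image(n) for n in("wrist","scene","top")]
for n,i in zip("wst",im): cv2.imwrite(f"pics/seat_{n}.png",i)
c=lambda i,u,v,w,h:cv2.resize(i[v:v+h,u:u+w],(400,400),interpolation=cv2.INTER_CUBIC)
cv2.imwrite("pics/m3.png",np.hstack([c(im[0],176,100,160,160),c(im[1],225,120,90,90)]))
np.save("seat_s.npy",pose(s));print(pose(s).round(4))
E
```

```text
clock: 10.72
position: [0.491, -0.0055, 0.1692]
ee_rot: [-0.0, 0.998, 0.06, -0.001]
contact_force: [0.0, -0.5, 0.8]
width: 0.085
gripper_force: 0.0
[[ 9.928e-01  1.197e-01 -1.400e-03  4.910e-01]
 [ 1.197e-01 -9.928e-01  1.000e-04 -5.500e-03]
 [-1.400e-03 -3.000e-04 -1.000e+00  1.692e-01]
 [ 0.000e+00  0.000e+00  0.000e+00  1.000e+00]]
```

View pics/m3.png

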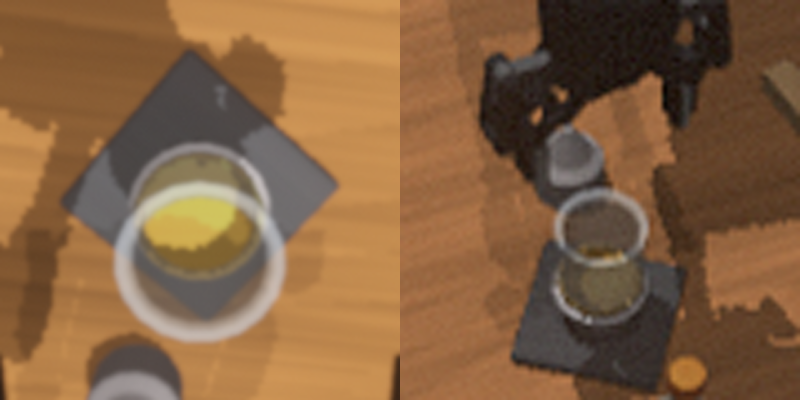

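The sleeve stands in the cup. Its mouth is centred at about wrist (255.5,204) and scene (270.2,171). Next I measure the mouth's height and the rack poses.

Run:
```python
from h import *
np.set_printoptions(precision=4,suppress=True)
s=readout.get_state();w=wray((255.5,204.1),s);sc=ray("scene",(270.1,171))
print("wrist",onz(w,.1015),"scene",onz(sc,.1015),tri(w,sc))
# rim of cup in wrist: cols 131..268, rows 145..280
print("cup",onz(wray((176+199.5*.4-.3,100+211*.4-.3),s),.04))
A=pose(s);z=np.array([-.5*np.cos(-.28),-.5*np.sin(-.28),.866]);y=[np.sin(-.28),-np.cos(-.28),0]
W=np.array([.5929,-.1923,.0864]);B=mk(W+.09*z,-z,y);row(A,B,7);print(B[:3,:3],B[:3,3])
```

```text
wrist [ 0.4915 -0.0067  0.1015] scene [ 0.49   -0.0054  0.1015] (array([ 0.493 , -0.0066,  0.1059]), np.float64(0.10624358113574821))
cup [ 0.4912 -0.0069  0.04  ]
7 rows of [9.3, 24.6, 3.2] [-0.143, 0.708, 0.533] mid [ 0.529 -0.09   0.162]
[[ 0.8323 -0.2764  0.4805]
 [-0.2393 -0.9611 -0.1382]
 [ 0.5    -0.     -0.866 ]] [ 0.5497 -0.1799  0.1643]
```

```bash
python3 -m handwheel '[[[9.3,24.6,3.2],[-0.143,0.708,0.533],-0.4],[[9.3,24.6,3.2],[-0.143,0.708,0.533],-0.4],[[9.3,24.6,3.2],[-0.143,0.708,0.533],-0.4],[[9.3,24.6,3.2],[-0.143,0.708,0.533],-0.4],[[9.3,24.6,3.2],[-0.143,0.708,0.533],-0.4],[[9.3,24.6,3.2],[-0.143,0.708,0.533],-0.4],[[9.3,24.6,3.2],[-0.143,0.708,0.533],-0.4],[[0,0,0],[0,0,0],-0.4],[[0,0,0],[0,0,0],-0.4]]' 30
python3 - <<'E'
from h import *
s=readout.get_state();np.save("rk.npy",pose(s));print(pose(s).round(4))
im=vision.get_image("wrist");cv2.imwrite("pics/w4.png",cv2.resize(im[60:384,130:512],(764,648))[:600])
E
```

```text
clock: 12.0
position: [0.5499, -0.1798, 0.1655]
ee_rot: [0.036, 0.956, -0.135, 0.257]
contact_force: [-0.1, -0.1, 0.2]
width: 0.06
gripper_force: 0.0
[[ 8.318e-01 -2.758e-01  4.816e-01  5.499e-01]
 [-2.391e-01 -9.612e-01 -1.376e-01 -1.798e-01]
 [ 5.009e-01 -7.000e-04 -8.655e-01  1.655e-01]
 [ 0.000e+00  0.000e+00  0.000e+00  1.000e+00]]
```

View pics/w4.png

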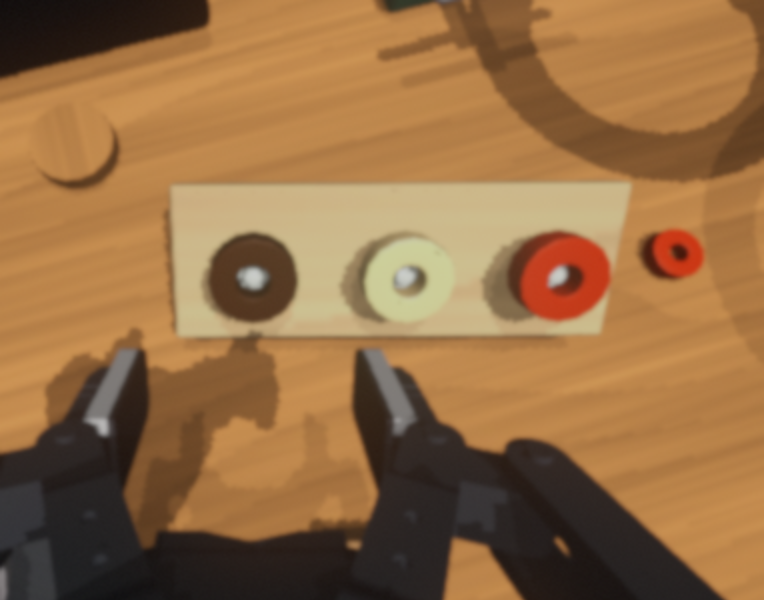

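Walnut, maple and padauk faces are at full-image (256.3,198.8), (334.3,199.3) and (412.8,198.3), in line with the tool, and the small red decoy is off to the right at (469,187). I combine all three cameras for the depth.

Run:
```python
from h import *
np.set_printoptions(precision=4,suppress=True)
s=readout.get_state();A=pose(s);Ai=np.linalg.inv(A)
Rt=lambda x,y:ray("top",(290+x/3.2-.4,150+(y-300)/4-.4));Rs=lambda x,y:ray("scene",(105+(x-400)/400*140-.4,205+(y-300)/4-.4))
D=dict(w=((74,424),(720,385),(256.2,198.7)),m=((157,455),(636,392),(334.2,199.2)),p=((242,481),(552,398),(412.7,198.2)))
for k,(a,b,c) in D.items():
    rs=(wray(c,s),Rt(*a),Rs(*b))
    for r in (rs,rs[:2],rs[::2]):
        X,e=tri(*r);print(k,X,e.round(1),"tool",(Ai@np.r_[X,1])[:3]*1e3)
```

```text
w [ 0.5922 -0.1927  0.0852] 1.5 tool [-2.4048  1.0245 91.7269]
w [ 0.5934 -0.1942  0.076 ] 0.4 tool [ -5.6924   2.1899 100.4765]
w [ 0.5918 -0.1922  0.0844] 1.2 tool [-3.2703  0.7118 92.2279]
m [ 0.5706 -0.2633  0.0846] 0.7 tool [-3.8418 74.919  91.5885]
m [ 0.5707 -0.2641  0.0824] 0.5 tool [-4.6357 75.6548 93.6421]
m [ 0.5711 -0.263   0.0851] 0.1 tool [-3.2764 74.5001 91.2702]
p [ 0.5509 -0.334   0.0869] 1.2 tool [ -2.2109 148.2673  89.8486]
p [ 0.5514 -0.3361  0.0817] 0.4 tool [ -3.8836 150.1385  94.8393]
p [ 0.5511 -0.3335  0.0872] 0.9 tool [ -2.0187 147.7017  89.6064]
```

```bash
python3 -m handwheel '[[[-2,1,30],[0,0,0],-0.4],[[-2,0.5,30],[0,0,0],-0.4],[[0,0,0],[0,0,0],-0.4],[[0,0,0],[0,0,0],-0.4]]' 30|grep pos
python3 - <<'E'
from h import *
s=readout.get_state();np.save("rk2.npy",pose(s));print(pose(s).round(4))
im=vision.get_image("wrist");cv2.imwrite("pics/w5f.png",im);cv2.imwrite("pics/w5.png",cv2.resize(im[112:312,192:456],(792,600)))
hs=cv2.cvtColor(im,cv2.COLOR_BGR2HSV)
for n,(lo,hi) in dict(maple=((24,60,150),(36,150,255)),red=((0,190,120),(8,255,255))).items():
    m=cv2.inRange(hs,lo,hi);k,l,st,c=cv2.connectedComponentsWithStats(m)
    print(n,[(st[i].tolist(),c[i].round(1).tolist()) for i in range(1,k) if st[i,4]>150])
E
```

```text
position: [0.5758, -0.1885, 0.1128]
[[ 8.309e-01 -2.753e-01  4.835e-01  5.758e-01]
 [-2.381e-01 -9.614e-01 -1.382e-01 -1.885e-01]
 [ 5.029e-01 -3.000e-04 -8.644e-01  1.128e-01]
 [ 0.000e+00  0.000e+00  0.000e+00  1.000e+00]]
maple [([327, 197, 59, 53, 2000], [356.4, 223.0])]
red [([498, 187, 14, 28, 287], [505.3, 199.2]), ([428, 192, 59, 56, 2125], [456.2, 220.5])]
```

View pics/w5.png

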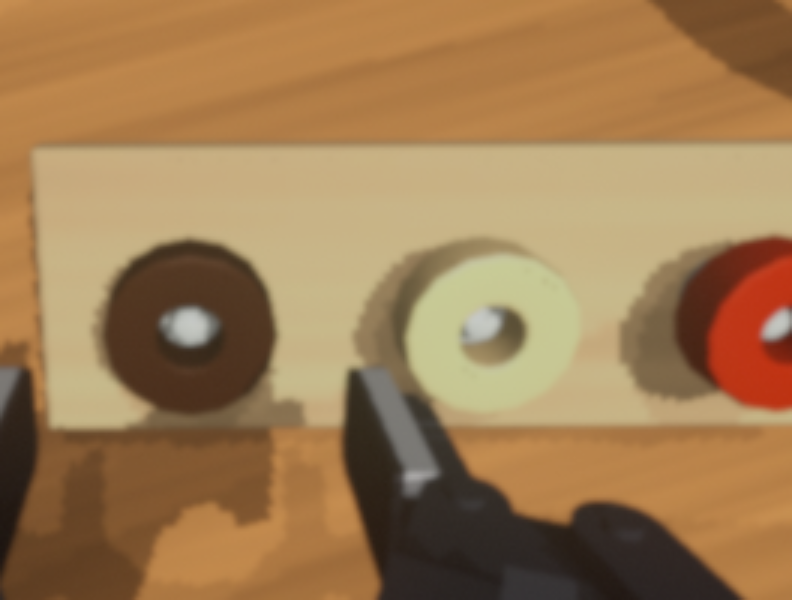

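Walnut face is at (255,222.7), maple at (356,222.4) and padauk at (457.5,220.5), spaced 101 px. That puts the face at depth 197 mm, 38 mm beyond the TCP, which agrees with the earlier view.

```bash
python3 -m handwheel '[[[-2.9,0.9,15],[0,0,0],-0.4],[[0,0,16],[0,0,0],-0.4],[[0,0,16],[0,0,0],-0.4],[[0,0,0],[0,0,0],-0.4],[[0,0,0],[0,0,0],-0.4]]' 30
python3 -m handwheel '[[[0,0,0],[0,0,0],1],[[0,0,0],[0,0,0],1],[[0,0,0],[0,0,0],1],[[0,0,0],[0,0,0],1]]' 30
```

```text
clock: 13.22
position: [0.5954, -0.1956, 0.0697]
ee_rot: [0.036, 0.956, -0.135, 0.257]
contact_force: [-0.6, 0.0, 0.2]
width: 0.0599
gripper_force: 0.0
clock: 13.72
position: [0.5953, -0.1956, 0.0707]
ee_rot: [0.036, 0.956, -0.135, 0.258]
contact_force: [-4.7, 1.5, 6.2]
width: 0.0426
gripper_force: 30.3
```

```bash
python3 -m handwheel '[[[0,0,0],[0,0,0],-0.4],[[0,0,0],[0,0,0],-0.4],[[0,0,3.5],[0,0,0],-0.4],[[0,0,0],[0,0,0],-0.4]]' 30
python3 -m handwheel '[[[0,0,0],[0,0,0],1],[[0,0,0],[0,0,0],1],[[0,0,0],[0,0,0],1],[[0,0,0],[0,0,0],1]]' 30
```

```text
clock: 14.22
position: [0.5972, -0.1961, 0.0665]
ee_rot: [0.036, 0.956, -0.135, 0.257]
contact_force: [-0.2, -0.0, -0.4]
width: 0.0596
gripper_force: 0.0
clock: 14.72
position: [0.597, -0.196, 0.0671]
ee_rot: [0.036, 0.956, -0.135, 0.258]
contact_force: [-2.9, 0.1, 3.3]
width: 0.0428
gripper_force: 30.2
```

```bash
python3 -m handwheel '[[[0,0,-5],[0,0,0],1],[[0,0,-10],[0,0,0],1],[[0,0,-20],[0,0,0],1],[[0,0,-25],[0,0,0],1],[[0,0,0],[0,0,0],1]]' 30
python3 - <<'E'
from h import *
s=readout.get_state();print(pose(s).round(4))
a=vision.get_image("wrist");b=vision.get_image("scene")
c=lambda i,u,v,w,h:cv2.resize(i[v:v+h,u:u+w],(400,400),interpolation=cv2.INTER_CUBIC)
cv2.imwrite("pics/m4.png",np.hstack([c(a,206,204,100,100),c(b,185,160,90,90)]));cv2.imwrite("pics/m4w.png",a)
E
```

```text
clock: 15.35
position: [0.5685, -0.1881, 0.1212]
ee_rot: [0.037, 0.956, -0.135, 0.259]
contact_force: [-0.3, -0.6, -0.5]
width: 0.0431
gripper_force: 30.5
[[ 8.292e-01 -2.763e-01  4.859e-01  5.685e-01]
 [-2.380e-01 -9.611e-01 -1.404e-01 -1.881e-01]
 [ 5.058e-01  8.000e-04 -8.626e-01  1.212e-01]
 [ 0.000e+00  0.000e+00  0.000e+00  1.000e+00]]
```

View pics/m4.png

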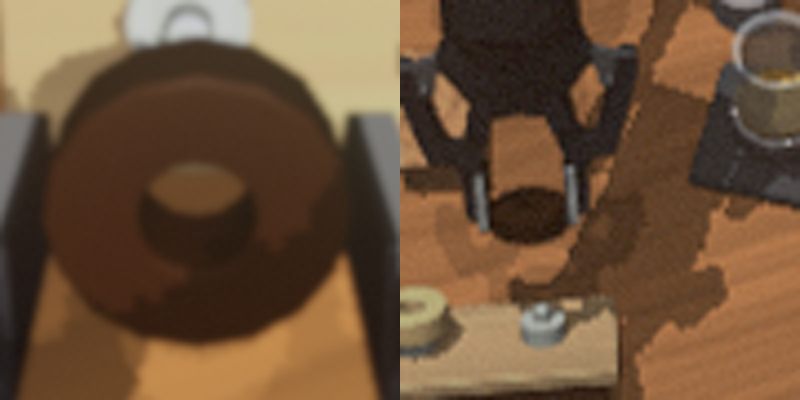

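The walnut ring is held square by the fingertips, well off its pin. Its face is at about (255,256) in the wrist image, roughly 8 mm behind the TCP and 2.5 mm to −x. I turn upright and go over the mouth.

Run:
```python
from h import *
A=pose(readout.get_state());B=mk([.4925,-.0055,.145],[0,0,-1],[.12,-.9928,0]);row(A,B,8)
U=A.copy();U[2,3]+=.05;row(A,U,2);row(U,B,8)
```

```text
8 rows of [-10.4, -21.7, -7.0] [0.126, -0.621, -0.467] mid [ 0.538 -0.093  0.126]
2 rows of [12.6, -0.0, -21.6] [0.0, 0.0, 0.0] mid [ 0.568 -0.188  0.144]
8 rows of [-12.3, -21.9, -1.0] [0.126, -0.621, -0.467] mid [ 0.541 -0.093  0.151]
```

```bash
python3 -m handwheel '[[[12.6,0,-21.6],[0,0,0],1],[[12.6,0,-21.6],[0,0,0],1],[[-12.3,-21.9,-1],[0.126,-0.621,-0.467],1],[[-12.3,-21.9,-1],[0.126,-0.621,-0.467],1],[[-12.3,-21.9,-1],[0.126,-0.621,-0.467],1],[[-12.3,-21.9,-1],[0.126,-0.621,-0.467],1],[[-12.3,-21.9,-1],[0.126,-0.621,-0.467],1],[[-12.3,-21.9,-1],[0.126,-0.621,-0.467],1],[[-12.3,-21.9,-1],[0.126,-0.621,-0.467],1],[[-12.3,-21.9,-1],[0.126,-0.621,-0.467],1],[[0,0,0],[0,0,0],1],[[0,0,0],[0,0,0],1]]' 30
python3 - <<'E'
from h import *
s=readout.get_state();A=pose(s);B=mk([.4925,-.0055,.145],[0,0,-1],[.12,-.9928,0]);row(A,B,1)
for n in("wrist","scene","top"):cv2.imwrite(f"pics/ins1_{n}.png",vision.get_image(n))
# dark ring mask in wrist
im=cv2.imread("pics/ins1_wrist.png");hs=cv2.cvtColor(im,cv2.COLOR_BGR2HSV)
for r in range(200,290,8): print(r,[tuple(im[r,c]) for c in (220,255,290)])
E
```

```text
clock: 16.95
position: [0.4924, -0.0059, 0.1445]
ee_rot: [-0.0, 0.998, 0.06, -0.0]
contact_force: [0.9, -0.4, 0.0]
width: 0.0427
gripper_force: 30.6
1 rows of [0.1, -0.4, -0.5] [-0.003, 0.006, 0.001] mid [ 0.492 -0.006  0.145]
200 [(np.uint8(112), np.uint8(111), np.uint8(112)), (np.uint8(92), np.uint8(192), np.uint8(226)), (np.uint8(115), np.uint8(113), np.uint8(118))]
208 [(np.uint8(191), np.uint8(190), np.uint8(193)), (np.uint8(63), np.uint8(136), np.uint8(172)), (np.uint8(189), np.uint8(196), np.uint8(209))]
216 [(np.uint8(192), np.uint8(200), np.uint8(211)), (np.uint8(27), np.uint8(40), np.uint8(54)), (np.uint8(192), np.uint8(200), np.uint8(214))]
224 [(np.uint8(193), np.uint8(201), np.uint8(214)), (np.uint8(45), np.uint8(59), np.uint8(81)), (np.uint8(194), np.uint8(204), np.uint8(219))]
232 [(np.uint8(129), np.uint8(153), np.uint8(186)), (np.uint8(29), np.uint8(42), np.uint8(61)), (np.uint8(132), np.uint8(165), np.uint8(205))]
240 [(np.uint8(30), np.uint8(46), np.uint8(70)), (np.uint8(29), np.uint8(40), np.uint8(59)), (np.uint8(32), np.uint8(52), np.uint8(77))]
248 [(np.uint8(26), np.uint8(37), np.uint8(58)), (np.uint8(184), np.uint8(195), np.uint8(209)), (np.uint8(28), np.uint8(41), np.uint8(62))]
256 [(np.uint8(25), np.uint8(36), np.uint8(57)), (np.uint8(76), np.uint8(130), np.uint8(184)), (np.uint8(27), np.uint8(39), np.uint8(60))]
264 [(np.uint8(23), np.uint8(35), np.uint8(55)), (np.uint8(22), np.uint8(32), np.uint8(48)), (np.uint8(24), np.uint8(38), np.uint8(59))]
272 [(np.uint8(109), np.uint8(110), np.uint8(119)), (np.uint8(44), np.uint8(61), np.uint8(92)), (np.uint8(84), np.uint8(146), np.uint8(203))]
280 [(np.uint8(122), np.uint8(121), np.uint8(128)), (np.uint8(36), np.uint8(56), np.uint8(90)), (np.uint8(88), np.uint8(152), np.uint8(209))]
288 [(np.uint8(119), np.uint8(119), np.uint8(126)), (np.uint8(33), np.uint8(55), np.uint8(90)), (np.uint8(87), np.uint8(149), np.uint8(206))]
```

```bash
g(){ grep -E "pos|cont"; }
python3 -m handwheel '[[[0,0,14],[0,0,0],1],[[0,0,14],[0,0,0],1],[[0,0,0],[0,0,0],1]]' 30|g
for i in 1; do python3 -m handwheel '[[[0,0,2.5],[0,0,0],1],[[0,0,2.5],[0,0,0],1],[[0,0,0],[0,0,0],1]]' 30|g;done
python3 -m handwheel '[[[0,0,2],[0,0,0],1],[[0,0,0],[0,0,0],1]]' 30|g
python3 -m handwheel '[[[0,0,2],[0,0,0],1],[[0,0,0],[0,0,0],1]]' 30|g
```

```text
position: [0.4906, -0.0055, 0.1154]
contact_force: [0.2, 1.2, -0.5]
position: [0.4921, -0.0055, 0.1122]
contact_force: [-0.5, -0.7, -0.1]
position: [0.492, -0.0055, 0.1101]
contact_force: [-1.4, 0.8, 0.4]
position: [0.492, -0.0055, 0.108]
contact_force: [-1.3, -0.6, -0.1]
```

```bash
g(){ grep -E "pos|cont"; }
python3 -m handwheel '[[[0,0,2],[0,0,0],1],[[0,0,0],[0,0,0],1]]' 30|g
python3 -m handwheel '[[[0,0,1.5],[0,0,0],1],[[0,0,0],[0,0,0],1]]' 30|g
```

```text
position: [0.492, -0.0055, 0.106]
contact_force: [-0.8, -0.6, -0.5]
position: [0.492, -0.0055, 0.1045]
contact_force: [-0.3, -0.4, -1.1]
```

```bash
g(){ grep -E "pos|cont"; }
python3 -m handwheel '[[[0,0,1.5],[0,0,0],1],[[0,0,0],[0,0,0],1]]' 30|g
python3 -m handwheel '[[[2,0,0],[0,0,0],1],[[0,0,0],[0,0,0],1]]' 30|g
python3 -m handwheel '[[[-2,0,0],[0,0,0],1],[[-2,0,0],[0,0,0],1],[[0,0,0],[0,0,0],1]]' 30|g
```

```text
position: [0.492, -0.0055, 0.103]
contact_force: [0.3, 0.6, -0.5]
position: [0.4944, -0.0053, 0.1032]
contact_force: [0.8, -0.2, 0.2]
position: [0.4898, -0.0057, 0.1031]
contact_force: [0.5, -0.2, -0.4]
```

```bash
g(){ grep -E "pos|cont"; }
python3 -m handwheel '[[[1.8,0,0],[0,0,0],1],[[0,0,1.5],[0,0,0],1],[[0,0,0],[0,0,0],1]]' 30|g
python3 -m handwheel '[[[0,0,1],[0,0,0],1],[[0,0,0],[0,0,0],1]]' 30|g
python3 -m handwheel '[[[0,0,1],[0,0,0],1],[[0,0,0],[0,0,0],1]]' 30|g
python3 - <<'E'
from h import *
for n in("wrist","scene","top"):cv2.imwrite(f"pics/ins2_{n}.png",vision.get_image(n))
im=cv2.imread("pics/ins2_wrist.png")
print([ (r,im[r,255].tolist()) for r in range(170,300,4)])
print([ (c,im[262,c].tolist()) for c in range(190,326,4)])
E
```

```text
position: [0.4918, -0.0055, 0.1015]
contact_force: [-0.2, 0.5, 0.6]
position: [0.4918, -0.0055, 0.1005]
contact_force: [0.2, 1.0, 0.5]
position: [0.4921, -0.0054, 0.0999]
contact_force: [-1.3, 0.8, 2.5]
[(170, [76, 74, 78]), (174, [111, 111, 116]), (178, [143, 143, 150]), (182, [87, 115, 133]), (186, [86, 106, 119]), (190, [87, 106, 118]), (194, [87, 110, 123]), (198, [87, 108, 121]), (202, [117, 130, 139]), (206, [190, 197, 202]), (210, [137, 158, 170]), (214, [31, 42, 54]), (218, [29, 36, 47]), (222, [32, 39, 51]), (226, [34, 43, 59]), (230, [32, 41, 57]), (234, [30, 39, 55]), (238, [30, 39, 55]), (242, [29, 37, 54]), (246, [96, 95, 97]), (250, [102, 101, 103]), (254, [101, 100, 101]), (258, [40, 45, 56]), (262, [21, 28, 42]), (266, [20, 29, 42]), (270, [26, 37, 56]), (274, [41, 59, 92]), (278, [38, 56, 90]), (282, [36, 55, 89]), (286, [34, 53, 86]), (290, [58, 101, 150]), (294, [88, 150, 205]), (298, [84, 143, 198])]
[(190, [31, 33, 39]), (194, [67, 68, 71]), (198, [80, 80, 83]), (202, [79, 79, 81]), (206, [33, 34, 41]), (210, [25, 27, 34]), (214, [27, 28, 34]), (218, [26, 32, 47]), (222, [26, 34, 52]), (226, [25, 35, 51]), (230, [24, 33, 52]), (234, [26, 34, 52]), (238, [26, 35, 53]), (242, [22, 28, 41]), (246, [22, 29, 40]), (250, [21, 29, 42]), (254, [20, 28, 41]), (258, [22, 29, 43]), (262, [23, 31, 44]), (266, [19, 28, 43]), (270, [24, 35, 53]), (274, [24, 36, 56]), (278, [24, 35, 56]), (282, [24, 35, 57]), (286, [22, 36, 57]), (290, [23, 35, 56]), (294, [26, 34, 47]), (298, [25, 33, 45]), (302, [27, 33, 47]), (306, [70, 72, 80]), (310, [79, 82, 89]), (314, [78, 81, 88]), (318, [36, 43, 57]), (322, [33, 40, 57])]
```

```bash
python3 -m handwheel '[[[0,0,-0.7],[0,0,0],1],[[0,0,0],[0,0,0],-0.2],[[0,0,0],[0,0,0],-0.4],[[0,0,0],[0,0,0],-0.4],[[0,0,-30],[0,0,0],-0.4],[[0,0,-35],[0,0,0],-0.4],[[0,0,0],[0,0,0],-0.4],[[0,0,0],[0,0,0],-0.4]]' 30
python3 - <<'E'
from h import *
s=readout.get_state();im=vision.get_image("wrist");cv2.imwrite("pics/d1.png",im);np.save("d1.npy",pose(s));print(pose(s).round(4)[:3,3])
g=(im.max(2)<75).astype(np.uint8)*255;g[250:]=0
k,l,st,c=cv2.connectedComponentsWithStats(g)
for i in range(1,k):
    if st[i,4]>80: print(st[i],c[i].round(1),im[l==i].mean(0).round())
# predict ring top-face (z .0635) and low face at walls
H=np.array(vision.camera_params("wrist")["hand_eye"]);K=np.array(vision.camera_params("wrist")["intrinsics"]);C=np.linalg.inv(pose(s)@H)
for z in(.0475,.0635,.0935,.1015):
    u=K@(C@np.r_[.491,-.0060,z,1])[:3];print(z,u[:2]/u[2],"diam px",265.2*.044/u[2])
E
```

```text
clock: 21.75
position: [0.4914, -0.0055, 0.1648]
ee_rot: [-0.0, 0.998, 0.06, -0.001]
contact_force: [-0.8, 0.0, 0.6]
width: 0.0598
gripper_force: 0.0
[ 0.4914 -0.0055  0.1648]
[  36    0   34   70 1256] [52.8 32.7] [23. 36. 58.]
[ 88   0  21 111 325] [97.9 50.5] [22. 36. 60.]
[402  43  64  69 853] [434.1  68.2] [26. 42. 62.]
[242 191  34  23 158] [260.8 207.5] [38. 49. 67.]
[192 236  11  14 108] [197.7 243.8] [33. 40. 53.]
[308 236  10  14  86] [311.7 244.2] [31. 44. 65.]
0.0475 [254.63363982 187.8246971 ] diam px 43.00947202839405
0.0635 [254.62394419 192.66260432] diam px 45.56637348847798
0.0935 [254.60226791 203.47859256] diam px 51.282774171852374
0.1015 [254.59553724 206.83704666] diam px 53.0577640179182
```

Run:
```python
from h import *
im=cv2.imread("pics/d1.png")
for r in range(160,248,4): print(r,[int(im[r,c].max()) for c in range(215,300,4)])
```

```text
160 [172, 85, 79, 79, 77, 78, 79, 95, 140, 151, 153, 154, 142, 111, 84, 114, 121, 121, 120, 118, 115, 196]
164 [104, 87, 79, 77, 77, 80, 137, 142, 124, 123, 125, 124, 126, 139, 143, 116, 119, 122, 121, 120, 119, 112]
168 [113, 103, 78, 78, 82, 142, 129, 133, 112, 109, 105, 113, 116, 123, 128, 199, 128, 119, 121, 121, 121, 120]
172 [115, 108, 77, 79, 128, 126, 111, 100, 81, 81, 89, 83, 83, 103, 115, 139, 200, 120, 120, 121, 122, 122]
176 [113, 115, 97, 86, 132, 121, 98, 142, 173, 182, 186, 184, 174, 148, 104, 112, 187, 139, 119, 119, 121, 122]
180 [113, 112, 114, 116, 127, 143, 177, 183, 168, 155, 138, 153, 165, 180, 174, 153, 153, 183, 118, 118, 120, 121]
184 [112, 113, 112, 128, 174, 179, 161, 122, 116, 115, 121, 115, 116, 122, 151, 174, 179, 179, 117, 118, 118, 120]
188 [113, 111, 107, 153, 206, 142, 111, 113, 119, 206, 216, 202, 112, 115, 117, 115, 198, 187, 120, 118, 119, 137]
192 [103, 101, 115, 189, 167, 94, 99, 102, 136, 211, 213, 171, 98, 114, 114, 72, 157, 198, 139, 115, 121, 195]
196 [144, 101, 163, 185, 124, 92, 98, 102, 71, 103, 128, 102, 73, 111, 108, 73, 136, 176, 180, 
[... 644 characters left out ...]
05, 202, 201, 201]
224 [176, 175, 174, 193, 199, 169, 132, 126, 124, 107, 101, 101, 102, 123, 133, 159, 196, 200, 200, 201, 200, 199]
228 [180, 180, 181, 182, 201, 201, 182, 151, 134, 128, 114, 103, 128, 147, 171, 196, 201, 178, 191, 196, 197, 200]
232 [184, 183, 182, 180, 179, 194, 203, 195, 183, 171, 170, 169, 180, 195, 204, 198, 179, 177, 185, 195, 195, 195]
236 [193, 164, 145, 126, 133, 169, 191, 201, 205, 206, 205, 205, 204, 199, 186, 178, 179, 175, 182, 194, 195, 198]
240 [136, 119, 108, 97, 93, 104, 136, 193, 195, 195, 194, 193, 193, 190, 187, 185, 185, 185, 201, 201, 200, 199]
244 [121, 88, 84, 86, 86, 87, 87, 138, 192, 192, 191, 190, 193, 190, 191, 192, 192, 193, 210, 209, 208, 207]
```

The walnut lies flat on the floor: its hole is centred at (255,193), as predicted for a top face at 63.5 mm. Next is the maple.

```bash
cat >> h.py <<'E'
RK=np.load("rk2.npy")[:3,:3]
def grasp(k,dx=-1.5,dz=-3):
    B=np.eye(4);B[:3,:3]=RK;B[:3,3]=np.array([.597,-.196,.067])+RK@np.array([dx,75*k,dz])/1e3;return B
def tr(x,y,z): M=np.eye(4);M[:3,3]=np.array([x,y,z])/1e3;return M
E
python3 - <<'E'
from h import *
A=pose(readout.get_state());G=grasp(1);B=G@tr(0,0,-55);row(A,B,9);print(B[:3,3],G[:3,3])
E
```

```text
9 rows of [6.4, 27.8, 7.5] [-0.112, 0.555, 0.414] mid [ 0.528 -0.13   0.135]
[ 0.54706243 -0.25972948  0.11635628] [ 0.57365618 -0.26733033  0.06881683]
```

```bash
python3 -m handwheel '[[[6.4,27.8,7.5],[-0.112,0.555,0.414],-0.4],[[6.4,27.8,7.5],[-0.112,0.555,0.414],-0.4],[[6.4,27.8,7.5],[-0.112,0.555,0.414],-0.4],[[6.4,27.8,7.5],[-0.112,0.555,0.414],-0.4],[[6.4,27.8,7.5],[-0.112,0.555,0.414],-0.4],[[6.4,27.8,7.5],[-0.112,0.555,0.414],-0.4],[[6.4,27.8,7.5],[-0.112,0.555,0.414],-0.4],[[6.4,27.8,7.5],[-0.112,0.555,0.414],-0.4],[[6.4,27.8,7.5],[-0.112,0.555,0.414],-0.4],[[0,0,0],[0,0,0],-0.4],[[0,0,0],[0,0,0],-0.4]]' 30|grep -E "clock|pos"
python3 - <<'E'
from h import *
s=readout.get_state();A=pose(s);row(A,grasp(1),1)
im=vision.get_image("wrist");cv2.imwrite("pics/g2.png",im);hs=cv2.cvtColor(im,cv2.COLOR_BGR2HSV)
m=cv2.inRange(hs,(24,60,150),(36,150,255));k,l,st,c=cv2.connectedComponentsWithStats(m)
print([(st[i].tolist(),c[i].round(1).tolist()) for i in range(1,k) if st[i,4]>150])
E
```

```text
clock: 23.18
position: [0.5474, -0.2586, 0.117]
1 rows of [-0.3, 1.3, 55.5] [-0.014, 0.003, -0.002] mid [ 0.561 -0.263  0.093]
[([227, 188, 57, 51, 1920], [254.7, 213.2])]
```

```bash
python3 -m handwheel '[[[-0.2,0.9,20],[0,0,0],-0.4],[[0,0,20],[0,0,0],-0.4],[[0,0,16],[0,0,0],-0.4],[[0,0,0],[0,0,0],-0.4],[[0,0,0],[0,0,0],-0.4]]' 30|grep -E "pos|cont"
python3 -m handwheel '[[[0,0,0],[0,0,0],1],[[0,0,0],[0,0,0],1],[[0,0,0],[0,0,0],1],[[0,0,0],[0,0,0],1],[[0,0,-5],[0,0,0],1],[[0,0,-10],[0,0,0],1],[[0,0,-20],[0,0,0],1],[[0,0,-25],[0,0,0],1],[[0,0,0],[0,0,0],1],[[0,0,0],[0,0,0],1]]' 30
python3 - <<'E'
from h import *
s=readout.get_state();A=pose(s)
im=vision.get_image("wrist");cv2.imwrite("pics/h2.png",im);hs=cv2.cvtColor(im,cv2.COLOR_BGR2HSV)
m=cv2.inRange(hs,(24,60,150),(36,150,255));k,l,st,c=cv2.connectedComponentsWithStats(m)
print([(st[i].tolist(),c[i].round(1).tolist()) for i in range(1,k) if st[i,4]>150])
U=A.copy();U[2,3]+=.06;row(A,U,2);B=mk([.4915,-.0058,.145],[0,0,-1],[.12,-.9928,0]);row(U,B,11)
E
```

```text
position: [0.5751, -0.2673, 0.07]
contact_force: [0.1, 0.3, 0.9]
clock: 25.1
position: [0.5456, -0.2597, 0.1212]
ee_rot: [0.036, 0.956, -0.134, 0.259]
contact_force: [-0.5, 0.3, 0.1]
width: 0.0423
gripper_force: 30.5
[([218, 221, 72, 58, 2310], [249.2, 245.9])]
2 rows of [15.1, -0.0, -25.9] [0.0, 0.0, -0.0] mid [ 0.546 -0.26   0.151]
11 rows of [-7.8, -22.7, 0.7] [0.091, -0.453, -0.339] mid [ 0.533 -0.13   0.158]
```

```bash
python3 -m handwheel '[[[15.1,0,-25.9],[0,0,0],1],[[15.1,0,-25.9],[0,0,0],1],[[-7.8,-22.7,0.7],[0.091,-0.453,-0.339],1],[[-7.8,-22.7,0.7],[0.091,-0.453,-0.339],1],[[-7.8,-22.7,0.7],[0.091,-0.453,-0.339],1],[[-7.8,-22.7,0.7],[0.091,-0.453,-0.339],1],[[-7.8,-22.7,0.7],[0.091,-0.453,-0.339],1],[[-7.8,-22.7,0.7],[0.091,-0.453,-0.339],1],[[-7.8,-22.7,0.7],[0.091,-0.453,-0.339],1],[[-7.8,-22.7,0.7],[0.091,-0.453,-0.339],1],[[-7.8,-22.7,0.7],[0.091,-0.453,-0.339],1],[[-7.8,-22.7,0.7],[0.091,-0.453,-0.339],1],[[-7.8,-22.7,0.7],[0.091,-0.453,-0.339],1],[[0,0,0],[0,0,0],1],[[0,0,0],[0,0,0],1]]' 30
python3 - <<'E'
from h import *
s=readout.get_state();A=pose(s);B=mk([.492,-.0056,.145],[0,0,-1],[.12,-.9928,0]);row(A,B,1)
im=vision.get_image("wrist");cv2.imwrite("pics/i2.png",im);hs=cv2.cvtColor(im,cv2.COLOR_BGR2HSV)
m=cv2.inRange(hs,(22,45,110),(38,160,255));k,l,st,c=cv2.connectedComponentsWithStats(m)
print([(st[i].tolist(),c[i].round(1).tolist()) for i in range(1,k) if st[i,4]>150])
E
```

```text
clock: 27.02
position: [0.4915, -0.0066, 0.1448]
ee_rot: [0.0, 0.998, 0.06, 0.0]
contact_force: [0.4, -0.7, -0.1]
width: 0.0421
gripper_force: 30.6
1 rows of [0.6, -0.9, -0.2] [0.006, -0.0, 0.006] mid [ 0.492 -0.006  0.145]
[([452, 112, 60, 29, 258], [488.4, 128.6]), ([46, 178, 36, 83, 860], [66.7, 216.3]), ([227, 258, 62, 28, 1035], [259.7, 272.4])]
```

```bash
g(){ grep -E "pos|cont"; }
python3 -m handwheel '[[[0.5,-0.9,15],[0,0,0],1],[[0,0,15],[0,0,0],1],[[0,0,4],[0,0,0],1],[[0,0,0],[0,0,0],1],[[0,0,0],[0,0,0],1]]' 30|g
python3 -m handwheel '[[[0,0,2],[0,0,0],1],[[0,0,2],[0,0,0],1],[[0,0,0],[0,0,0],1]]' 30|g
python3 -m handwheel '[[[0,0,2],[0,0,0],1],[[0,0,0],[0,0,0],1]]' 30|g
python3 -m handwheel '[[[0,0,1.5],[0,0,0],1],[[0,0,0],[0,0,0],1]]' 30|g
python3 -m handwheel '[[[0,0,1.5],[0,0,0],1],[[0,0,0],[0,0,0],1]]' 30|g
```

```text
position: [0.4921, -0.0054, 0.1117]
contact_force: [-0.7, -0.4, 0.3]
position: [0.4916, -0.0053, 0.1074]
contact_force: [-0.9, 1.0, 0.0]
position: [0.4916, -0.0053, 0.1053]
contact_force: [-0.1, -0.3, -1.0]
position: [0.4916, -0.0053, 0.1038]
contact_force: [-1.0, -0.2, -1.3]
position: [0.4916, -0.0053, 0.1023]
contact_force: [0.3, -0.5, 0.3]
```

```bash
python3 -m handwheel '[[[0,0,1.3],[0,0,0],1],[[0,0,0],[0,0,0],1]]' 30|grep -E "pos|cont"
python3 -m handwheel '[[[0,0,0],[0,0,0],-0.2],[[0,0,0],[0,0,0],-0.4],[[0,0,0],[0,0,0],-0.4],[[0,0,-30],[0,0,0],-0.4],[[0,0,-35],[0,0,0],-0.4],[[0,0,0],[0,0,0],-0.4],[[0,0,0],[0,0,0],-0.4]]' 30
python3 - <<'E'
from h import *
s=readout.get_state();im=vision.get_image("wrist");cv2.imwrite("pics/d2.png",im);sc=vision.get_image("scene");cv2.imwrite("pics/d2s.png",sc)
H=np.array(vision.camera_params("wrist")["hand_eye"]);K=np.array(vision.camera_params("wrist")["intrinsics"]);C=np.linalg.inv(pose(s)@H)
for z in(.0635,.0795,.1015):
    u=K@(C@np.r_[.491,-.0060,z,1])[:3];print(z,u[:2]/u[2],"diam px",265.2*.044/u[2])
for r in range(160,244,4): print(r,[int(im[r,c,0]) for c in range(215,300,4)])
E
```

```text
position: [0.4916, -0.0054, 0.1011]
contact_force: [-0.1, -0.1, 0.1]
clock: 29.95
position: [0.4912, -0.0053, 0.1657]
ee_rot: [0.0, 0.998, 0.06, -0.0]
contact_force: [0.3, 0.5, 0.1]
width: 0.0598
gripper_force: 0.0
0.0635 [254.80829765 192.29957711] diam px 45.42561237399457
0.0795 [254.82623559 197.68913185] diam px 48.28855006558398
0.1015 [254.85494244 206.31426917] diam px 52.870232960870226
160 [72, 77, 72, 74, 73, 74, 75, 92, 134, 144, 142, 145, 138, 111, 77, 110, 119, 117, 117, 114, 94, 81]
164 [96, 93, 74, 74, 74, 76, 129, 125, 84, 81, 83, 82, 83, 116, 136, 115, 117, 118, 118, 116, 114, 98]
168 [111, 101, 73, 73, 76, 134, 93, 81, 79, 81, 80, 80, 81, 83, 87, 188, 127, 117, 118, 118, 117, 114]
172 [114, 109, 73, 72, 118, 94, 77, 77, 72, 75, 86, 77, 74, 79, 81, 102, 194, 117, 116, 117, 118, 117]
176 [111, 113, 99, 80, 125, 76, 84, 142, 169, 177, 180, 178, 172, 154, 98, 79, 169, 139, 116, 116, 117, 118]
180 [111, 111, 112, 109, 90, 140, 174, 177, 186, 170, 140, 153, 159, 169, 174, 154, 114, 176, 115, 116, 116, 116]
184 [110, 111, 111, 120, 147, 172, 161, 185, 193, 193, 187, 193, 
[... 812 characters left out ...]
16 [72, 75, 147, 176, 121, 87, 97, 141, 156, 162, 165, 156, 149, 98, 90, 84, 95, 159, 173, 80, 78, 84]
220 [68, 68, 90, 179, 155, 98, 86, 88, 96, 98, 97, 95, 93, 92, 88, 88, 137, 177, 136, 86, 85, 84]
224 [72, 72, 72, 132, 179, 145, 102, 87, 87, 91, 96, 97, 93, 87, 91, 127, 170, 163, 85, 85, 84, 84]
228 [73, 73, 75, 76, 157, 179, 157, 125, 101, 91, 92, 95, 94, 113, 143, 172, 173, 82, 81, 82, 82, 83]
232 [76, 76, 74, 74, 75, 130, 179, 174, 160, 145, 142, 142, 154, 169, 179, 149, 79, 73, 79, 82, 82, 81]
236 [79, 65, 55, 53, 52, 68, 92, 140, 173, 181, 180, 180, 176, 148, 102, 74, 74, 72, 79, 80, 81, 82]
240 [54, 51, 59, 70, 71, 69, 62, 80, 81, 86, 85, 85, 81, 78, 78, 77, 75, 75, 84, 84, 83, 83]
```

Run:
```python
from h import *
im=cv2.imread("pics/d2.png").astype(int)
# wood cream vs grey rim: cream has r-b >25 & b>90 ; hole dark
sub=im[176:224,225:290];print([ (c,im[200,c].tolist()) for c in range(228,286,2)])
print([ (r,im[r,270].tolist()) for r in range(176,222,2)])
print([ (r,im[r,255].tolist()) for r in range(174,224,2)])
```

```text
[(228, [150, 149, 150]), (230, [108, 115, 120]), (232, [137, 180, 188]), (234, [163, 211, 214]), (236, [166, 214, 214]), (238, [167, 215, 215]), (240, [168, 216, 214]), (242, [170, 217, 214]), (244, [168, 214, 213]), (246, [128, 172, 179]), (248, [61, 86, 97]), (250, [42, 57, 68]), (252, [37, 50, 59]), (254, [38, 51, 60]), (256, [38, 51, 60]), (258, [39, 51, 60]), (260, [42, 58, 68]), (262, [60, 84, 96]), (264, [124, 168, 178]), (266, [169, 212, 212]), (268, [184, 217, 215]), (270, [187, 217, 215]), (272, [188, 217, 215]), (274, [189, 217, 214]), (276, [178, 208, 208]), (278, [120, 152, 165]), (280, [95, 103, 111]), (282, [117, 118, 121]), (284, [158, 157, 158])]
[(176, [111, 116, 122]), (178, [162, 161, 162]), (180, [175, 177, 178]), (182, [161, 170, 175]), (184, [140, 168, 182]), (186, [163, 192, 200]), (188, [189, 213, 212]), (190, [193, 217, 215]), (192, [191, 217, 215]), (194, [191, 217, 215]), (196, [190, 217, 215]), (198, [189, 217, 215]), (200, [187, 217, 215]), (202, [176, 217, 215]), (204, [170, 216, 214]), (206, [169, 216, 215]), (208, [168, 216, 215]), (210, [163, 211, 211]), (212, [139, 185, 190]), (214, [96, 133, 151]), (216, [92, 115, 129]), (218, [89, 99, 111]), (220, [88, 106, 127])]
[(174, [153, 155, 157]), (176, [180, 183, 185]), (178, [176, 186, 192]), (180, [140, 171, 188]), (182, [149, 183, 196]), (184, [187, 212, 211]), (186, [192, 217, 214]), (188, [190, 217, 214]), (190, [179, 211, 210]), (192, [111, 155, 166]), (194, [56, 107, 135]), (196, [55, 104, 132]), (198, [45, 73, 93]), (200, [39, 51, 60]), (202, [44, 60, 71]), (204, [62, 85, 99]), (206, [67, 94, 108]), (208, [113, 154, 163]), (210, [163, 210, 210]), (212, [169, 216, 215]), (214, [168, 215, 215]), (216, [165, 212, 214]), (218, [141, 188, 194]), (220, [97, 132, 150]), (222, [95, 106, 116])]
```

The maple sits flat: its face width of 47.5 px matches the 48.3 predicted for z = 79.5 mm. Next is the padauk.

Run:
```python
from h import *
A=pose(readout.get_state());G=grasp(2,-1.5,-2.5);B=G@tr(0,0,-55);row(A,B,11);print(B[:3,3],G[:3,3])
```

```text
11 rows of [3.8, 29.5, 6.1] [-0.091, 0.453, 0.339] mid [ 0.522 -0.167  0.136]
[ 0.52665731 -0.33190063  0.1159022 ] [ 0.55325107 -0.33950148  0.06836275]
```

```bash
python3 -m handwheel '[[[3.8,29.5,6.1],[-0.091,0.453,0.339],-0.4],[[3.8,29.5,6.1],[-0.091,0.453,0.339],-0.4],[[3.8,29.5,6.1],[-0.091,0.453,0.339],-0.4],[[3.8,29.5,6.1],[-0.091,0.453,0.339],-0.4],[[3.8,29.5,6.1],[-0.091,0.453,0.339],-0.4],[[3.8,29.5,6.1],[-0.091,0.453,0.339],-0.4],[[3.8,29.5,6.1],[-0.091,0.453,0.339],-0.4],[[3.8,29.5,6.1],[-0.091,0.453,0.339],-0.4],[[3.8,29.5,6.1],[-0.091,0.453,0.339],-0.4],[[3.8,29.5,6.1],[-0.091,0.453,0.339],-0.4],[[3.8,29.5,6.1],[-0.091,0.453,0.339],-0.4],[[0,0,0],[0,0,0],-0.4],[[0,0,0],[0,0,0],-0.4]]' 30|grep -E "clock|pos"
python3 - <<'E'
from h import *
s=readout.get_state();A=pose(s);row(A,grasp(2,-1.5,-2.5),1)
im=vision.get_image("wrist");cv2.imwrite("pics/g3.png",im);hs=cv2.cvtColor(im,cv2.COLOR_BGR2HSV)
m=cv2.inRange(hs,(0,150,150),(10,255,255));k,l,st,c=cv2.connectedComponentsWithStats(m)
print([(st[i].tolist(),c[i].round(1).tolist()) for i in range(1,k) if st[i,4]>150])
E
```

```text
clock: 31.68
position: [0.5269, -0.3313, 0.1163]
1 rows of [-0.3, 0.7, 55.3] [-0.017, 0.0, -0.004] mid [ 0.54  -0.335  0.092]
[([349, 180, 29, 29, 577], [362.7, 193.6]), ([226, 186, 56, 53, 1985], [253.7, 212.2])]
```

```bash
python3 -m handwheel '[[[-0.2,0.4,20],[0,0,0],-0.4],[[0,0,20],[0,0,0],-0.4],[[0,0,15.5],[0,0,0],-0.4],[[0,0,0],[0,0,0],-0.4],[[0,0,0],[0,0,0],-0.4]]' 30|grep -E "pos|cont"
python3 -m handwheel '[[[0,0,0],[0,0,0],1],[[0,0,0],[0,0,0],1],[[0,0,0],[0,0,0],1],[[0,0,0],[0,0,0],1],[[0,0,-5],[0,0,0],1],[[0,0,-10],[0,0,0],1],[[0,0,-20],[0,0,0],1],[[0,0,-25],[0,0,0],1],[[0,0,0],[0,0,0],1],[[0,0,0],[0,0,0],1]]' 30
python3 - <<'E'
from h import *
s=readout.get_state();A=pose(s)
im=vision.get_image("wrist");cv2.imwrite("pics/h3.png",im);hs=cv2.cvtColor(im,cv2.COLOR_BGR2HSV)
m=cv2.inRange(hs,(0,150,110),(10,255,255));k,l,st,c=cv2.connectedComponentsWithStats(m)
print([(st[i].tolist(),c[i].round(1).tolist()) for i in range(1,k) if st[i,4]>150])
U=A.copy();U[2,3]+=.06;row(A,U,2);B=mk([.492,-.0052,.145],[0,0,-1],[.12,-.9928,0]);row(U,B,13)
E
```

```text
position: [0.5544, -0.3397, 0.0698]
contact_force: [0.6, -0.3, -0.1]
clock: 33.6
position: [0.5249, -0.332, 0.1209]
ee_rot: [0.036, 0.956, -0.134, 0.259]
contact_force: [-0.4, 0.4, -1.5]
width: 0.0429
gripper_force: 30.5
[([345, 180, 29, 29, 607], [358.8, 193.6]), ([218, 211, 74, 74, 4053], [254.5, 248.4])]
2 rows of [15.1, -0.0, -25.9] [0.0, 0.0, -0.0] mid [ 0.525 -0.332  0.151]
13 rows of [-5.4, -25.0, 0.9] [0.077, -0.384, -0.287] mid [ 0.527 -0.167  0.159]
```

```bash
python3 -m handwheel '[[[15.1,0,-25.9],[0,0,0],1],[[15.1,0,-25.9],[0,0,0],1],[[-5.4,-25,0.9],[0.077,-0.384,-0.287],1],[[-5.4,-25,0.9],[0.077,-0.384,-0.287],1],[[-5.4,-25,0.9],[0.077,-0.384,-0.287],1],[[-5.4,-25,0.9],[0.077,-0.384,-0.287],1],[[-5.4,-25,0.9],[0.077,-0.384,-0.287],1],[[-5.4,-25,0.9],[0.077,-0.384,-0.287],1],[[-5.4,-25,0.9],[0.077,-0.384,-0.287],1],[[-5.4,-25,0.9],[0.077,-0.384,-0.287],1],[[-5.4,-25,0.9],[0.077,-0.384,-0.287],1],[[-5.4,-25,0.9],[0.077,-0.384,-0.287],1],[[-5.4,-25,0.9],[0.077,-0.384,-0.287],1],[[-5.4,-25,0.9],[0.077,-0.384,-0.287],1],[[-5.4,-25,0.9],[0.077,-0.384,-0.287],1],[[0,0,0],[0,0,0],1],[[0,0,0],[0,0,0],1]]' 30
python3 - <<'E'
from h import *
s=readout.get_state();A=pose(s);B=mk([.4918,-.0054,.145],[0,0,-1],[.12,-.9928,0]);row(A,B,1)
E
```

```text
clock: 35.78
position: [0.4927, -0.0061, 0.1442]
ee_rot: [0.0, 0.998, 0.061, -0.0]
contact_force: [-0.2, 1.3, -1.3]
width: 0.0424
gripper_force: 30.6
1 rows of [-0.8, -0.8, -0.8] [0.005, 0.01, 0.009] mid [ 0.492 -0.006  0.145]
```

```bash
g(){ grep -E "pos|cont"; }
python3 -m handwheel '[[[-0.8,-0.7,15],[0,0,0],1],[[0,0,15],[0,0,0],1],[[0,0,3],[0,0,0],1],[[0,0,0],[0,0,0],1],[[0,0,0],[0,0,0],1]]' 30|g
python3 -m handwheel '[[[0,0,2],[0,0,0],1],[[0,0,2],[0,0,0],1],[[0,0,0],[0,0,0],1]]' 30|g
python3 -m handwheel '[[[0,0,2],[0,0,0],1],[[0,0,0],[0,0,0],1]]' 30|g
python3 -m handwheel '[[[0,0,1.5],[0,0,0],1],[[0,0,0],[0,0,0],1]]' 30|g
python3 -m handwheel '[[[0,0,1.5],[0,0,0],1],[[0,0,0],[0,0,0],1]]' 30|g
```

```text
position: [0.4921, -0.0054, 0.1122]
contact_force: [-0.2, -0.5, 0.9]
position: [0.4915, -0.0052, 0.1077]
contact_force: [-0.0, -0.6, -0.4]
position: [0.4915, -0.0052, 0.1056]
contact_force: [-0.0, 0.5, -0.4]
position: [0.4915, -0.0052, 0.1042]
contact_force: [-0.4, -0.6, -0.3]
position: [0.4916, -0.0052, 0.1027]
contact_force: [0.3, 1.0, -0.2]
```

```bash
python3 -m handwheel '[[[0,0,1.6],[0,0,0],1],[[0,0,0],[0,0,0],1]]' 30|grep -E "pos|cont"
python3 -m handwheel '[[[0,0,0],[0,0,0],-0.2],[[0,0,0],[0,0,0],-0.4],[[0,0,0],[0,0,0],-0.4],[[0,0,-30],[0,0,0],-0.4],[[0,0,-35],[0,0,0],-0.4],[[0,0,0],[0,0,0],-0.4],[[0,0,0],[0,0,0],-0.4]]' 30
python3 - <<'E'
from h import *
s=readout.get_state();im=vision.get_image("wrist");cv2.imwrite("pics/d3.png",im)
H=np.array(vision.camera_params("wrist")["hand_eye"]);K=np.array(vision.camera_params("wrist")["intrinsics"]);C=np.linalg.inv(pose(s)@H)
for z in(.0795,.0955,.1015):
    u=K@(C@np.r_[.491,-.0060,z,1])[:3];print(z,u[:2]/u[2],"diam px",265.2*.044/u[2])
hs=cv2.cvtColor(im,cv2.COLOR_BGR2HSV);m=cv2.inRange(hs,(0,130,100),(12,255,255))
c=max(cv2.findContours(m,cv2.RETR_EXTERNAL,cv2.CHAIN_APPROX_NONE)[0],key=cv2.contourArea);print(cv2.boundingRect(c),cv2.fitEllipse(c))
print([(q,im[204,q].tolist()) for q in range(224,288,4)]);print([(q,im[q,255].tolist()) for q in range(172,240,4)])
E
```

```text
position: [0.4915, -0.0052, 0.101]
contact_force: [0.3, -0.5, -0.1]
clock: 38.65
position: [0.4911, -0.0051, 0.1657]
ee_rot: [0.0, 0.998, 0.06, -0.001]
contact_force: [-0.6, -0.4, 0.3]
width: 0.06
gripper_force: 0.0
0.0795 [255.00706659 197.58423903] diam px 48.29057794856184
0.0955 [255.03689347 203.70895877] diam px 51.53786929251788
0.1015 [255.04913949 206.22358542] diam px 52.871109944432284
(4, 0, 103, 112) ((57.55035400390625, 64.27017974853516), (98.13878631591797, 122.60126495361328), 174.78738403320312)
[(224, [183, 189, 200]), (228, [143, 144, 152]), (232, [43, 70, 203]), (236, [48, 76, 209]), (240, [51, 79, 210]), (244, [45, 71, 200]), (248, [50, 69, 99]), (252, [59, 83, 103]), (256, [59, 81, 102]), (260, [58, 81, 103]), (264, [34, 52, 146]), (268, [52, 81, 212]), (272, [56, 87, 216]), (276, [59, 91, 218]), (280, [67, 78, 170]), (284, [143, 148, 157])]
[(172, [88, 89, 97]), (176, [175, 176, 182]), (180, [77, 82, 131]), (184, [43, 62, 166]), (188, [43, 62, 169]), (192, [57, 88, 213]), (196, [47, 89, 175]), (200, [29, 38, 60]), (204, [58, 80, 101]), (208, [45, 62, 99]), (212, [29, 40, 102]), (216, [51, 80, 209]), (220, [48, 77, 209]), (224, [43, 73, 206]), (228, [76, 94, 161]), (232, [144, 158, 176]), (236, [181, 190, 205])]
```

The padauk's outline (rows 180–228, width about 51 px) and its hole (rows 195–213) match the prediction for a flat ring with its top face at 95.5 mm. The robot is clear, so I hand in.

```bash
python3 -c "
from rig import manip
print(manip.sign_off())"
```

```text
the job is handed in; nothing more can be done
None
```

I seated the sleeve in the stand, dropped walnut, maple and padauk into it in that order, and handed the job in at about 38.7 s; the wrist pictures showed all three lying flat, but no verdict came back and I did not recheck the bystanders.

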